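# Latch the contact head onto the battery cells

## Robot

A 6-joint arm with a two-finger parallel gripper is mounted at the origin on the work surface. World frame = base frame: x ahead of the robot, y to its left, z up, the work surface at z = 0. Lengths are in m, angles in rad, forces in N, time in s.
With the tool pointing down it reaches from about 0.35 to 0.85 m from the base axis. Payload 8.1 kg.
Tool frame: the origin (TCP) lies at the centre of the arm's flange, where the gripper is bolted on; the fingertips stand 186 mm ahead of it and the grasp point (between the pads) lies 167 mm ahead of it; z points along the fingers, y is the direction in which the jaws open and shut (so a half turn about z gives the same grasp; the last joint's range is limited). The gripper opens to 93 mm and grips with 3 to 60 N. Pads are 15 mm wide; open, the fingers measure 128 mm over their backs; the gripper's body (75 mm by 188 mm) begins 65 mm behind the grasp point.
Start: joints at [1.018, 0.13, 1.488, -0, 1.523, -0.085], TCP at [0.271, 0.536, 0.405] pointing down, gripper open.
Joint ranges: [-2.96, 2.96], [-0.89, 2.26], [0.02, 2.5], [-1.34, 4.48], [0, 2.73], [-2.66, 2.66]. Speed limits (rad/s): [2.39, 2.39, 2.79, 3.14, 3.14, 3.14].

## Interface

Orientations are given as a rotation vector (axis times angle).
In Python, from plant import robot, viewer, order gives the robot as it stands.
- The arm moves only by the tool apply_moves, never from a script. Its argument "deltas" is a list of rows, each a list of 3 entries, a list of its own where there are three numbers: the finger opening in mm, from 0 to 93, then the shift along the tool's x, y, z in mm, then the turn about the tool's z in rad. In form: [[grip, [dx, dy, dz], yaw], ...]. A call has 1 to 5 rows; each row shifts and turns the commanded pose from where the row before left it, along the tool's axes as they then stand; what a row does not reach is not made up. A row lasts 1/8 s, in which the tool goes at most 62.5 mm and 10.7 degrees, less where a joint would pass 70% of its speed; a pose out of reach is approached as far as the arm can. A call is refused whole if a number of a shift passes 62.5 or a number of a turn 0.188, either way. A call with a gripper value outside its range is refused whole. The fingers move at their own pace and stop on an object; "grip_force" is the grip in N (left out, the last holds). Time passes only in rows, so rows that do not move let the fingers close. It gives the time, the measured TCP pose, the force and the opening at its end, in the units of the state.
- robot.read_state(): the state, without advancing time (a new reading comes with each control period).
- viewer.read_camera(name): name is "scene" or "top" or "wrist"; returns the picture (420x560x3 uint8, blue, green, red); there is no depth.
- viewer.get_calibration(name): a dict with "fx", "fy", "cx", "cy" (pixels), "R" (3x3) and "t" (3): a world point X has camera coordinates R X + t. Camera axes: x right, y down, z forward; pixel columns grow to the right and rows downward; lengths in m; the calibration is good to about 2 mm. The wrist camera is an equidistant fisheye: a pixel r from the principal point sees the ray r / f radians off the axis. A picture is of the moment at which its call begins: read the wrist's pose just before it. get_calibration takes no time and is no camera call; for the wrist camera it gives the pose at the moment of the call.
- order.close_job(): hands the job in, once; it reports no verdict.
The state is a dict: "t": time; "q": joint angles; "dq": joint speeds; "joint_torque": joint torques, N m; "tool_pos": TCP position; "orientation": TCP orientation; "force": force on the tool from outside, world axes, zero at the start; "wrist_torque": the same for the moment, N m; "opening": finger opening in m.
Only numpy, scipy, OpenCV 4.12 (cv2) and the standard library are available. Lean on these libraries where they do the work, as an engineer would, in place of code of your own. Each camera call takes 0.05 s, during which the arm holds its last target. There are 200 camera calls.

## Task

Close the draw latch of the battery test cradle: hook its wire loop down behind the keeper on the sliding contact head and draw it back snug under the keeper's lip, fully home but without dragging the head along by the loop; then press the lever down flat, past centre, to its stop, so that it pulls the head onto the cells. Don't bear hard on the lever, leave the other things on the bench alone, and let go at the end.

Things in the scene. Friction and masses are not known exactly. Their poses are not given: they have to be found in the camera images.
- cradle: Battery test cradle fixed to the bench: grey base plate 235 x 124 x 10 mm with six blue cells, an aluminium bridge over the middle ones carrying the latch, and a black sliding head. Origin on the bench below the lever's hinge. x: horizontal, from the latch towards the head and keeper; y: along all hinge axes; z up. Bridge top and the head's deck are both 50 mm above the bench.
- lever (a joint): Latch lever angle t, rad. 0 = flat (handle along cradle -x, firm stop), pi/2 upright, about 2.2 = open, leaning to +x: the handle points along (-cos t, sin t) in cradle (x, z). Friction 0.045 N m: it stays where left and does not snap flat by itself. With the loop hooked, closing takes up to about 10 N near the handle's end, most about half way; then press on to the stop.
- lever_hinge (a point): The lever's hinge axis (along cradle y), at mid-width, 62 mm above the bench. The lever is a flat steel handle 24 mm wide (30 mm at its end) that reaches 62 mm from this axis; its upper face when flat lies 4 to 5 mm above the axis.
- loop (a joint): Angle of the wire loop against the lever: in cradle x-z the loop points at elevation -(lever + loop) above +x. Its pivot is on the lever, 16 mm from the lever's hinge along the handle. Friction 0.03 N m: the loop keeps its angle to the lever, so its bar lifts as the lever closes unless already caught under the keeper's lip. Starts raised above the keeper.
- head (a joint): Slide of the contact head, m: 0 = sprung back, open; 0.002 to 0.014 when the latch is closed, depending on the keeper's setting. Return springs: it stays at 0 until pulled with about 12 N and then adds 2.5 N per mm.
- keeper_mid (a point): On the head, 3 mm above its deck: middle of the range of the adjustable keeper. The centre of the loop's bar seats somewhere from 6 mm to -x to 6 mm to +x of this point, a setting that differs each time and is not measured: find it by feel. To be safe the bar must come down 10 mm or more to +x of this point, then slide in -x under the lip until it bears on the keeper.
- loop_bar (a point): Middle of the loop's end bar, a steel bar 6 mm thick, 38 mm long along y, 80.5 mm from the loop's pivot. Two 5 mm rods at y = +-19 mm join it to the pivot and pass either side of the keeper. The keeper is a steel block 24 mm wide (y), 12 mm high; a 4 mm thick lip at its top overhangs its rear (+x) face by 3.5 mm, over an 8 mm high groove open to +x, where the bar seats against that face.
- loop_grip (a point): Centre of the loop's grip bead: a round-ended steel pin 12 mm thick, 20 mm long along cradle y. In the loop's own frame it is 18 mm beyond the bar and 18 mm above it. Pinch its ends from above, fingers closing along cradle y; it swivels between them. With the bar on the deck its centre is 66 mm above the bench. Sliding it back takes 4 to 9 N: the loop turns the lever with it (to 0.5 to 1.6 rad).
- lever_press (a point): Middle of the upper face of the lever's widened end, 52 mm from the hinge axis: the place to push.
- multimeter: Yellow and grey multimeter, 190 x 90 x 40 mm, lying; bystander.
- mouse: White computer mouse, 100 x 58 x 29 mm; bystander.
- strip_tray: Black tray 150 x 100 x 30 mm; bystander.
- probe: Black test probe lying, 120 mm long; bystander.
- screwdriver: Black-handled screwdriver lying by the cradle; bystander.
- cell_a: Blue cell standing by the cradle, 18 mm in diameter, 65 mm high; bystander.
- cell_b: Like cell_a; bystander.

How it is judged:
By the outcome, as a careful person would: the job done as asked, in the order asked, and still so for the second after the job is handed in, with the robot touching nothing.
It also fails if it takes over 72 s, if anything falls off the work surface, if the arm or the gripper's body presses on something with over 40 N, if the wrist force passes 120 N, or if a joint passes its speed limit or range.

## Working session

There is one attempt and no reset: what is moved stays moved. The work goes in short steps, Python scripts to look and compute and a tool call to move; the robot and the scene stay as the last step left them, time stands still between calls to the robot, and variables do not carry over. Pictures are saved under pics/ and viewed, about 8 in all and at most 12, crops included, and the job is handed in when it is done.

Besides the shell and the picture viewer there is one more tool, called after "Call:" by a JSON object that holds its "api" and its "payload", one argument or row to a line. apply_moves: Moves the arm, as the interface text tells. Its arguments: {"type":"object","properties":{"deltas":{"type":"array"},"grip_force":{"type":"number"}},"required":["deltas"]}

```bash
ls; mkdir -p pics; python3 - <<'E'
from plant import robot, viewer, order
import cv2,numpy as np
s=robot.read_state(); print(s)
for n in ("scene","top","wrist"):
    im=viewer.read_camera(n); cv2.imwrite(f"pics/{n}0.png",im)
    c=viewer.get_calibration(n); print(n,c)
E
```

```text
pics
{'t': 0.0, 'q': array([ 1.01761387e+00,  1.31164537e-01,  1.48923602e+00, -1.90645435e-05,
        1.52302546e+00, -8.54083015e-02]), 'dq': array([-0.00091716,  0.00092072,  0.00053789,  0.00093612,  0.00021932,
       -0.00089638]), 'joint_torque': array([-8.91056443e-04, -5.59863424e+01, -4.91738963e+01,  7.66428094e-02,
        3.58583929e-02, -1.29055456e-04]), 'tool_pos': array([0.27041072, 0.53536045, 0.4037089 ]), 'orientation': array([-7.27966235e-01, -3.05551306e+00,  2.74318704e-03]), 'force': array([0.50456587, 0.40697154, 0.75612277]), 'wrist_torque': array([-0.02634029,  0.00154212, -0.02208143]), 'opening': 0.09282288626644788}
scene {'fx': 449.08081627363487, 'fy': 449.08081627363487, 'cx': 269.66828503817374, 'cy': 211.17373810304483, 'R': array([[-0.40068458,  0.91599364,  0.02018713],
       [ 0.59662748,  0.27757838, -0.75298466],
       [-0.69533267, -0.28966514, -0.65772835]]), 't': array([ 0.21102673, -0.25656121,  1.48042837])}
top {'fx': 422.2648801818761, 'fy': 422.2648801818761, 'cx': 277.4960756160845, 'cy': 213.86971461008244, 'R': array([[ 0.07259111, -0.99734792, -0.0052592 ],
       [-0.96905657, -0.06928265, -0.2369162 ],
       [ 0.2359235 ,  0.02229447, -0.97151586]]), 't': array([-0.0331885 ,  0.53782584,  0.94632594])}
wrist {'fx': 325.19226210127806, 'fy': 325.19226210127806, 'cx': 277.7034715179341, 'cy': 211.5586658865339, 'R': array([[ 4.50835774e-01,  8.92606755e-01, -5.35079355e-04],
       [ 8.53650720e-01, -4.30984632e-01,  2.92459733e-01],
       [ 2.60820922e-01, -1.32308081e-01, -9.56277689e-01]]), 't': array([-0.60031675, -0.03483865,  0.39295601])}
```

View pics/scene0.png

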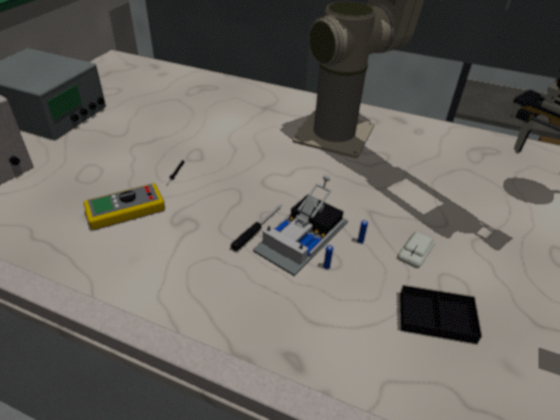

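View pics/top0.png

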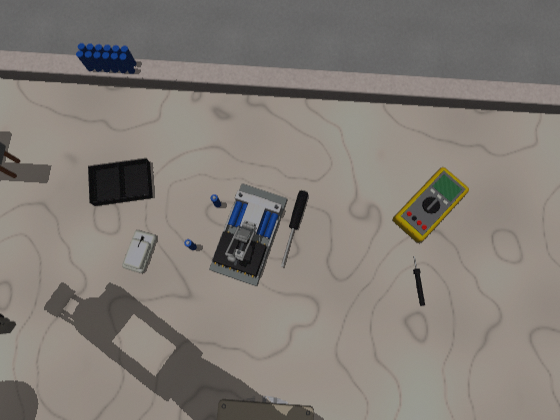

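The scene view has the cradle at about (305,228), with the black head on the robot's side and the loop raised towards (325,183). In the top view the cradle is at (249,234), with cell_a/b at (215,200) and (190,244) and the screwdriver to its right. I'll zoom in on both.

```bash
python3 - <<'E'
import cv2,numpy as np
a=cv2.imread("pics/top0.png")[178:293,200:300]; b=cv2.imread("pics/scene0.png")[165:280,240:360]
a=cv2.resize(a,None,fx=5,fy=5,interpolation=cv2.INTER_CUBIC)[:, :]
b=cv2.resize(b,None,fx=5,fy=5,interpolation=cv2.INTER_CUBIC)
b=cv2.convertScaleAbs(b,alpha=1.5,beta=10);a=cv2.convertScaleAbs(a,alpha=1.5,beta=10)
cv2.imwrite("pics/z_top.png",a);cv2.imwrite("pics/z_scene.png",b)
E
```

```text
(no output)
```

View pics/z_top.png

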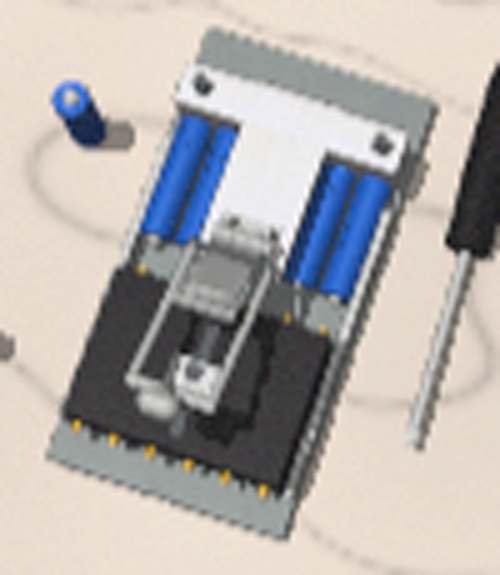

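View pics/z_scene.png

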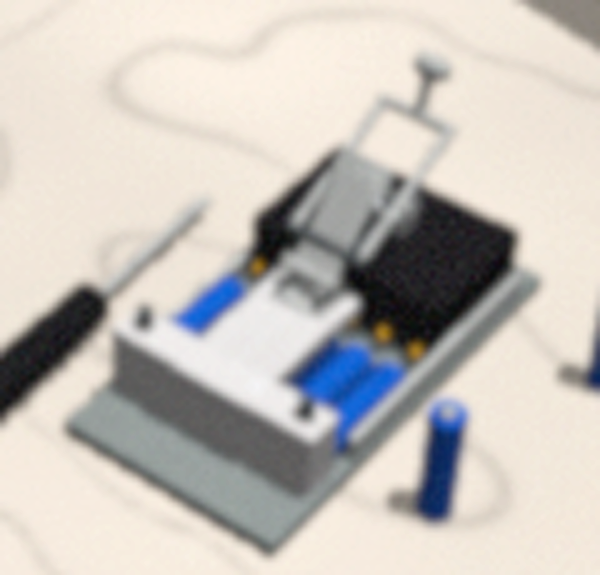

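The zoomed top crop shows the plate corners at about (205,30), (437,103), (288,538) and (48,458). The bead is at (157,402), the loop bar runs (130,380)-(210,408), and the hinge lugs are near (248,237). In the zoomed scene crop the bead is at (432,68). Next I'll triangulate these points.

```bash
cat > h.py <<'E'
import numpy as np, cv2
from scipy.spatial.transform import Rotation as Rot
from plant import robot, viewer, order
def ray(c,u,v,fish=False):
    p=np.array([(u-c['cx'])/c['fx'],(v-c['cy'])/c['fy']])
    if fish:
        r=np.hypot(*p); d=np.array([*(p/r*np.sin(r)),np.cos(r)]) if r>0 else np.array([0,0,1.])
    else: d=np.array([*p,1.])
    R=np.array(c['R']); d=R.T@d; return -R.T@np.array(c['t']), d/np.linalg.norm(d)
def onplane(c,u,v,z,fish=False):
    o,d=ray(c,u,v,fish); return o+d*(z-o[2])/d[2]
def tri(rays):
    A=sum(np.eye(3)-np.outer(d,d) for o,d in rays); b=sum((np.eye(3)-np.outer(d,d))@o for o,d in rays)
    X=np.linalg.solve(A,b); return X,[np.linalg.norm(np.cross(X-o,d)) for o,d in rays]
def proj(c,X,fish=False):
    p=np.array(c['R'])@X+np.array(c['t'])
    if fish:
        r=np.hypot(p[0],p[1]); k=np.arctan2(r,p[2])/r
        return c['cx']+c['fx']*k*p[0], c['cy']+c['fy']*k*p[1]
    return c['cx']+c['fx']*p[0]/p[2], c['cy']+c['fy']*p[1]/p[2]
E
python3 - <<'E'
from h import *
np.set_printoptions(precision=4,suppress=True)
T=viewer.get_calibration("top");S=viewer.get_calibration("scene")
t=lambda u,v:(200+(u+.5)/5-.5,178+(v+.5)/5-.5)
s=lambda u,v:(240+(u+.5)/5-.5,165+(v+.5)/5-.5)
P=[onplane(T,*t(*p),.01)[:2] for p in [(205,30),(437,103),(288,538),(48,458)]]
print(np.array(P)); 
print([np.linalg.norm(P[i]-P[(i+1)%4]) for i in range(4)])
far=(P[0]+P[1])/2; near=(P[2]+P[3])/2
ex=(near-far); ex/=np.linalg.norm(ex); e2=(P[0]-P[1])+(P[3]-P[2]);e2/=np.linalg.norm(e2)
print("ex",ex,np.arctan2(*ex[::-1]),"ey?",e2,ex@e2,"centre",(far+near)/2)
P2=[onplane(S,*s(*p),.01)[:2] for p in [(270,548),(68,428),(540,283)]]; print("scene corners",np.array(P2))
B=tri([ray(T,*t(157,402)),ray(S,*s(432,68))]); print("bead",B)
H=tri([ray(T,*t(248,237)),ray(S,*s(303,290))]); print("lug",H)
b1=tri([ray(T,*t(130,380)),ray(S,*s(452,130))]);b2=tri([ray(T,*t(210,408)),ray(S,*s(383,100))]);print("bar",b1,b2)
c=(far+near)/2; ey=np.array([-ex[1],ex[0]])
for n,X in [("bead",B[0]),("lug",H[0]),("bar1",b1[0]),("bar2",b2[0]),("keeper",onplane(T,*t(195,378),.062))]:
    d=X[:2]-c; print(n,d@ex,d@ey,X[2])
E
```

```text
[[ 0.6253  0.1074]
 [ 0.5948 -0.0143]
 [ 0.3708  0.0431]
 [ 0.4009  0.1637]]
[np.float64(0.1254505171279985), np.float64(0.23124927961327643), np.float64(0.1243190391915233), np.float64(0.2312842412856318)]
ex [-0.9693  0.2458] 2.8932401241586168 ey? [0.2425 0.9701] 0.003379612761895634 centre [0.4979 0.0749]
scene corners [[ 0.6308  0.1038]
 [ 0.6014 -0.0099]
 [ 0.4088  0.1646]]
bead (array([0.4171, 0.0973, 0.1305]), [np.float64(0.0006664784609702902), np.float64(0.0006664784609702433)])
lug (array([0.5094, 0.0713, 0.053 ]), [np.float64(0.0005163297106518599), np.float64(0.0005163297106518752)])
bar (array([0.429 , 0.1136, 0.1067]), [np.float64(0.0003948364329313477), np.float64(0.0003948364329313543)]) (array([0.4194, 0.0761, 0.1058]), [np.float64(0.0011152699369361117), np.float64(0.0011152699369360978)])
bead 0.08390982540575281 -0.0017987834221804104 0.13054295870526583
lug -0.012013369295846562 0.0006861142097686589 0.05298222594112828
bar1 0.07634899514127465 -0.02053615285075965 0.10670752323279022
bar2 0.0764454076779932 0.018219347324780068 0.10577746070311625
keeper 0.06165130701997229 0.00024891701194626296 0.062000000000000055
```

Both views agree: ray gaps are about 1 mm or less, and the bead–bar distance is 25.3 mm against 25.5 mm expected. Next is the approach: compute the yaw and shift to a hover above the bead.

```bash
cat >> h.py <<'E'
EX=np.array([-.9693,.2458,0]); EX/=np.linalg.norm(EX); EZ=np.array([0,0,1.]); EY=np.cross(EZ,EX)
C=np.array([.4979,.0749,0])          # plate centre: local coords (mm) below are from here
def loc(X): d=np.asarray(X)-C; return np.array([d@EX,d@EY,d[2]])*1000
def wor(l): l=np.asarray(l)/1000; return C+l[0]*EX+l[1]*EY+l[2]*EZ
def st():
    s=robot.read_state(); R=Rot.from_rotvec(s['orientation']).as_matrix(); return s,R
def show():
    s,R=st(); f=s['force']
    print("t %.2f tip(loc) %s  F(loc) %s open %.1f tool x in cradle %s q6 %.2f"%(s['t'],np.round(loc(s['tool_pos']+R[:,2]*.176),1),np.round([f@EX,f@EY,f@EZ],1),s['opening']*1e3,np.round([R[:,0]@EX,R[:,0]@EY,R[2,2]],3),s['q'][5]))
E
python3 - <<'E'
from h import *
s,R=st(); show()
best=[]
for sg in (1,-1):
    x=sg*EX; a=np.arctan2(x@R[:,1],x@R[:,0]); print("yaw about tool z",a)
    tgt=wor([84,-1.5,0]); tgt[2]=.37
    Rn=np.c_[x,np.cross(-EZ,x),-EZ]
    print("shift in final tool axes",np.round(Rn.T@(tgt-s['tool_pos'])*1e3,1), "in current",np.round(R.T@(tgt-s['tool_pos'])*1e3,1))
E
```

```text
t 0.15 tip(loc) [ 333.7 -390.2  227.9]  F(loc) [0.8 0.3 0.3] open 92.9 tool x in cradle [ 0.976 -0.218 -1.   ] q6 -0.09
yaw about tool z -0.21946325796063715
shift in final tool axes [-249.7 -389.    33.9] in current [-328.3 -325.2   34.4]
yaw about tool z 2.922129395629156
shift in final tool axes [249.7 389.   33.9] in current [-328.3 -325.2   34.4]
```

Call:
{"api": "apply_moves", "payload": {
  "deltas": [
    [93, [0, 0, 0], -0.11],
    [93, [0, 0, 0], -0.11],
    [93, [-25, -39, 0], 0],
    [93, [-25, -39, 0], 0],
    [93, [-25, -39, 0], 0]
  ]
}}

```text
t: 0.78
tool_pos: [0.3147, 0.4024, 0.4043]
orientation: [-0.387, -3.117, 0.001]
force: [0.5, 0.2, 0.2]
opening: 0.093
```

Call:
{"api": "apply_moves", "payload": {
  "deltas": [
    [93, [-25, -39, 0], 0],
    [93, [-25, -39, 0], 0],
    [93, [-25, -39, 0], 0],
    [93, [-25, -39, 0], 0],
    [93, [-25, -39, 0], 0]
  ]
}}

```text
t: 1.4
tool_pos: [0.388, 0.1826, 0.4046]
orientation: [0.388, 3.117, 0.0]
force: [-0.1, -0.1, -0.2]
opening: 0.0931
```

Call:
{"api": "apply_moves", "payload": {
  "deltas": [
    [93, [-20, -30, 0], 0],
    [93, [-5, -9, 20], 0],
    [93, [0, 0, 0], 0],
    [93, [0, 0, 0], 0]
  ]
}}

```text
t: 1.9
tool_pos: [0.4025, 0.1405, 0.3851]
orientation: [-0.388, -3.117, -0.0]
force: [-0.1, -0.4, 0.1]
opening: 0.0929
```

```bash
python3 - <<'E'
from h import *
show()
c=viewer.get_calibration("wrist"); im=viewer.read_camera("wrist"); cv2.imwrite("pics/w1.png",im); np.save("w1.npy",c,allow_pickle=True)
print(c['R'],c['t'], "cam loc",loc(-c['R'].T@c['t']))
for l in ([84,-1.5,130.5],[76.4,-1.2,106.3],[64,0,62]): print(proj(c,wor(l),True))
E
```

```text
t 1.90 tip(loc) [108.7 -40.2 209.1]  F(loc) [0.  0.4 0.1] open 92.9 tool x in cradle [ 1.     0.001 -1.   ] q6 -1.11
[[ 2.44960407e-01  9.69532669e-01  8.96200025e-04]
 [ 9.27046041e-01 -2.34496252e-01  2.92569899e-01]
 [ 2.83866231e-01 -7.08372229e-02 -9.56243719e-01]] [-0.23584435 -0.36956877  0.27031141] cam loc [190.10560543 -40.76627144 366.81965321]
(np.float64(228.27354087068403), np.float64(251.9071431683785))
(np.float64(232.24835337455093), np.float64(248.57043391101013))
(np.float64(237.28017036647108), np.float64(242.3884007797065))
```

View pics/w1.png

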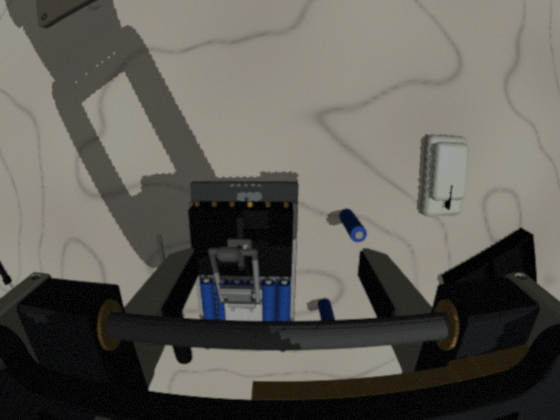

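The wrist view shows the cradle upright, with the bead near (238,243), the plate's head end centred on column 244, and the fingers at (170,290) and (385,290). Part of the commanded shift was lost to the speed limit. I'll zoom and compare with predictions.

```bash
python3 - <<'E'
from h import *
c=viewer.get_calibration("wrist")
im=cv2.imread("pics/w1.png")
z=cv2.convertScaleAbs(cv2.resize(im[170:325,180:320],None,fx=5,fy=5,interpolation=cv2.INTER_CUBIC),alpha=2,beta=20)[:600]
cv2.imwrite("pics/w1z.png",z)
for l in ([84,-1.5,130.5],[76.4,18,106.3],[76.4,-20,106.3],[115.6,62,10],[115.6,-62,10]): print(l,np.round(proj(c,wor(l),True),1))
E
```

```text
[84, -1.5, 130.5] [228.  251.5]
[76.4, 18, 106.3] [210.6 247.9]
[76.4, -20, 106.3] [253.2 248.4]
[115.6, 62, 10] [187.7 182.3]
[115.6, -62, 10] [296.  181.7]
```

View pics/w1z.png

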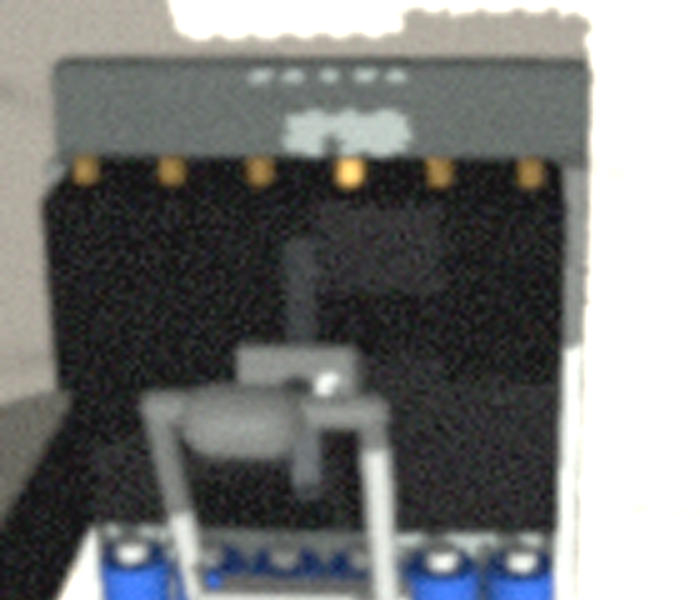

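```bash
python3 - <<'E'
from h import *
c=viewer.get_calibration("wrist")
T=viewer.get_calibration("top");S=viewer.get_calibration("scene")
t=lambda u,v:(200+(u+.5)/5-.5,178+(v+.5)/5-.5)
s=lambda u,v:(240+(u+.5)/5-.5,165+(v+.5)/5-.5)
w=lambda u,v:(180+(u+.5)/5-.5,170+(v+.5)/5-.5)
for n,a,b,d in [("bead",(157,402),(432,68),(240,423)),("bar-",(130,380),(452,130),(385,410)),("bar+",(210,408),(383,100),(145,400))]:
    # top image: left = world +y... local -y is left
    for dd in (d,):
        r=[ray(T,*t(*a)),ray(S,*s(*b)),ray(c,*w(*dd),True)]
        X,g=tri(r); print(n,loc(X),np.round(np.array(g)*1e3,1)); X,g=tri(r[::2]); print("  T+W",loc(X),np.round(np.array(g)*1e3,1))
show()
E
```

```text
bead [ 83.1278773   -1.76358312 131.55372275] [1.3 0.6 1. ]
  T+W [ 84.52898283  -1.8017465  136.27878101] [0.3 0.3]
bar- [ 75.21200349 -21.56682858 107.88379597] [1.6 0.8 1.8]
  T+W [ 75.8765851  -21.80618361 109.62352909] [1.6 1.6]
bar+ [ 75.8462308   18.61802515 106.80793575] [1.8 0.9 1.4]
  T+W [ 77.80335415  18.25090138 113.39606649] [0.1 0.1]
t 1.95 tip(loc) [108.6 -40.4 209.3]  F(loc) [ 0.6  0.3 -0.1] open 92.9 tool x in cradle [ 1.     0.001 -1.   ] q6 -1.11
```

Call:
{"api": "apply_moves", "payload": {
  "deltas": [
    [60, [-13, -19, 0], 0],
    [60, [-12, -20, 0], 0],
    [60, [0, 0, 25], 0],
    [60, [0, 0, 25], 0],
    [50, [0, 0, 15], 0]
  ]
}}

```text
t: 2.58
tool_pos: [0.4171, 0.0967, 0.3192]
orientation: [-0.386, -3.117, 0.0]
force: [-0.8, -0.6, 0.1]
opening: 0.054
```

Call:
{"api": "apply_moves", "payload": {
  "deltas": [
    [50, [0, 0, 12], 0],
    [45, [0, 0, 0], 0],
    [45, [0, 0, 0], 0]
  ]
}}

```text
t: 2.95
tool_pos: [0.4176, 0.0963, 0.3085]
orientation: [0.388, 3.117, 0.0]
force: [-0.3, 0.3, 0.5]
opening: 0.0453
```

```bash
python3 - <<'E'
from h import *
show()
a=viewer.read_camera("wrist"); b=viewer.read_camera("scene"); 
a=cv2.resize(a[140:340,140:420],(784,560),interpolation=cv2.INTER_CUBIC)[:, :]
c=viewer.get_calibration("scene"); print(proj(c,wor([83.2,-1.8,131.7])))
b=cv2.resize(b[150:250,270:380],(616,560),interpolation=cv2.INTER_CUBIC)
o=np.hstack([cv2.resize(a,(440,314)),cv2.resize(b,(346,314))])
cv2.imwrite("pics/c2.png",cv2.convertScaleAbs(o,alpha=1.8,beta=15))
E
```

```text
t 2.95 tip(loc) [ 83.   -1.1 132.5]  F(loc) [ 0.4 -0.2  0.5] open 45.3 tool x in cradle [ 1.     0.001 -1.   ] q6 -1.22
(np.float64(326.16051414977534), np.float64(177.94123525818952))
```

View pics/c2.png

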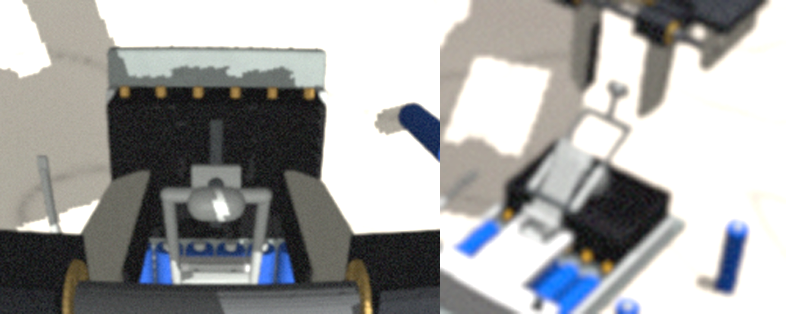

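The bead, at (217,203) in the left half, is centred between the fingers. The scene half shows it level with the tips. I'll pinch it.

Call:
{"api": "apply_moves", "payload": {
  "deltas": [
    [30, [0, 0, 0], 0],
    [22, [0, 0, 0], 0],
    [15, [0, 0, 0], 0],
    [15, [0, 0, 0], 0],
    [15, [0, 0, 0], 0]
  ],
  "grip_force": 20
}}

```text
t: 3.68
tool_pos: [0.4172, 0.0962, 0.3077]
orientation: [-0.388, -3.117, 0.0]
force: [-0.1, 0.2, 0.3]
opening: 0.0184
```

```bash
python3 - <<'E'
from h import *
show()
px=83.2-100.1*np.cos(np.arcsin((131.7-74.9)/100.1)); print("pivot x",px)
prev=None
a0=np.degrees(np.arcsin((131.7-74.9)/100.1))
for a in np.linspace(a0,-5.4,11):
    p=np.array([px+100.1*np.cos(np.radians(a)),74.9+100.1*np.sin(np.radians(a))])
    if prev is not None: print(round(a,1),np.round(p,1),"tool dx,dz",np.round([p[0]-prev[0],prev[1]-p[1]],1))
    prev=p
E
```

```text
t 3.67 tip(loc) [ 83.4  -0.8 131.7]  F(loc) [ 0.1 -0.2  0.3] open 18.4 tool x in cradle [ 1.     0.001 -1.   ] q6 -1.22
pivot x 0.7756710673359493
30.6 [ 87.  125.8] tool dx,dz [3.8 5.9]
26.6 [ 90.3 119.7] tool dx,dz [3.3 6.1]
22.6 [ 93.2 113.3] tool dx,dz [2.9 6.3]
18.6 [ 95.7 106.8] tool dx,dz [2.5 6.5]
14.6 [ 97.6 100.1] tool dx,dz [2.  6.7]
10.6 [99.2 93.3] tool dx,dz [1.5 6.8]
6.6 [100.2  86.4] tool dx,dz [1.  6.9]
2.6 [100.8  79.4] tool dx,dz [0.6 7. ]
-1.4 [100.8  72.4] tool dx,dz [0.1 7. ]
-5.4 [100.4  65.5] tool dx,dz [-0.4  7. ]
```

Call:
{"api": "apply_moves", "payload": {
  "deltas": [
    [15, [3.8, 0, 5.9], 0],
    [15, [3.3, 0, 6.1], 0],
    [15, [2.9, 0, 6.3], 0],
    [15, [0, 0, 0], 0]
  ]
}}

```text
t: 4.18
tool_pos: [0.4072, 0.0987, 0.2886]
orientation: [-0.388, -3.117, 0.0]
force: [-0.4, 0.7, 0.7]
opening: 0.0185
```

```bash
python3 - <<'E'
from h import *
show()
E
```

```text
t 4.17 tip(loc) [ 93.9  -0.7 112.6]  F(loc) [ 0.5 -0.5  0.7] open 18.5 tool x in cradle [ 1.     0.001 -1.   ] q6 -1.21
```

Call:
{"api": "apply_moves", "payload": {
  "deltas": [
    [15, [2.5, 0, 6.5], 0],
    [15, [2.0, 0, 6.7], 0],
    [15, [1.5, 0, 6.8], 0],
    [15, [1.0, 0, 6.9], 0],
    [15, [0, 0, 0], 0]
  ]
}}

```text
t: 4.8
tool_pos: [0.4007, 0.1003, 0.2619]
orientation: [-0.388, -3.117, 0.0]
force: [0.8, 1.0, 0.1]
opening: 0.0181
```

Call:
{"api": "apply_moves", "payload": {
  "deltas": [
    [15, [0.6, 0, 7], 0],
    [15, [0.1, 0, 7], 0],
    [15, [0, 0, 3], 0],
    [15, [0, 0, 0], 0]
  ]
}}

```text
t: 5.3
tool_pos: [0.4001, 0.1005, 0.2453]
orientation: [-0.388, -3.117, 0.0]
force: [-0.3, 1.9, -0.2]
opening: 0.0182
```

```bash
python3 - <<'E'
from h import *
show()
a=viewer.read_camera("wrist"); b=viewer.read_camera("scene"); 
a=a[140:340,140:420]; b=b[150:250,270:380]
o=np.hstack([cv2.resize(a,(440,314),interpolation=cv2.INTER_CUBIC),cv2.resize(b,(346,314),interpolation=cv2.INTER_CUBIC)])
cv2.imwrite("pics/c3.png",cv2.convertScaleAbs(o,alpha=1.8,beta=15))
E
```

```text
t 5.30 tip(loc) [101.2  -0.7  69.3]  F(loc) [ 0.7 -1.8 -0.2] open 18.2 tool x in cradle [ 1.  0. -1.] q6 -1.20
```

View pics/c3.png

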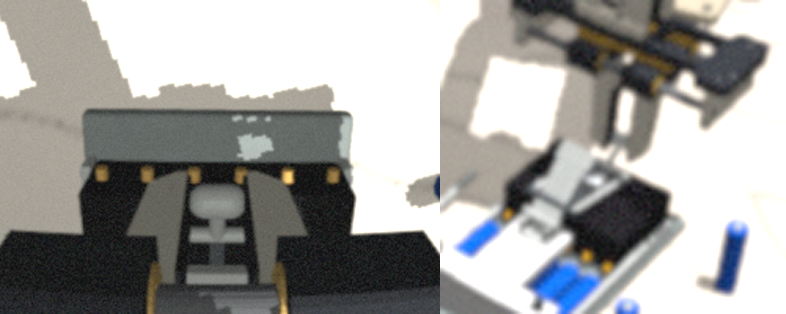

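The bead is held between the pads at (217,200). The bar, at (217,233), is clear on the +x side of the keeper at (217,275). I'll centre sideways slightly and lower the bar onto the deck.

Call:
{"api": "apply_moves", "payload": {
  "deltas": [
    [15, [0, 0.7, 1], 0],
    [15, [0, 0, 1], 0],
    [15, [0, 0, 0], 0]
  ]
}}

```text
t: 5.78
tool_pos: [0.4002, 0.1011, 0.2434]
orientation: [-0.388, -3.117, 0.001]
force: [0.4, -0.7, 0.2]
opening: 0.0182
```

Call:
{"api": "apply_moves", "payload": {
  "deltas": [
    [15, [0, 0, 0.8], 0],
    [15, [0, 0, 0], 0]
  ]
}}

```text
t: 6.02
tool_pos: [0.4002, 0.1011, 0.2427]
orientation: [-0.388, -3.117, 0.0]
force: [-1.1, -1.0, -0.3]
opening: 0.0183
```

Call:
{"api": "apply_moves", "payload": {
  "deltas": [
    [15, [0, 0, 0.8], 0],
    [15, [0, 0, 0], 0]
  ]
}}

```text
t: 6.28
tool_pos: [0.4003, 0.1011, 0.2421]
orientation: [0.388, 3.117, -0.0]
force: [-2.0, -1.7, 3.9]
opening: 0.018
```

```bash
python3 - <<'E'
from h import *
show()
E
```

```text
t 6.28 tip(loc) [101.   -1.4  66.1]  F(loc) [1.5 2.2 3.9] open 18.0 tool x in cradle [ 1.     0.001 -1.   ] q6 -1.20
```

Call:
{"api": "apply_moves", "payload": {
  "deltas": [
    [15, [-1, -0.4, 0], 0],
    [15, [-1, 0, 0], 0],
    [15, [-1, 0, 0], 0],
    [15, [0, 0, 0], 0]
  ]
}}

```text
t: 6.78
tool_pos: [0.402, 0.1004, 0.2411]
orientation: [-0.388, -3.113, -0.001]
force: [-8.3, 2.2, 4.1]
opening: 0.0182
```

```bash
python3 -c "
from h import *
show()"
```

```text
t 6.78 tip(loc) [100.   -1.2  65.1]  F(loc) [ 8.6 -0.1  4.1] open 18.2 tool x in cradle [ 1.     0.001 -1.   ] q6 -1.20
```

Call:
{"api": "apply_moves", "payload": {
  "deltas": [
    [15, [-1, 0, -0.5], 0],
    [15, [0, 0, 0], 0]
  ]
}}

```text
t: 7.02
tool_pos: [0.4025, 0.1002, 0.2411]
orientation: [-0.387, -3.112, -0.0]
force: [-8.3, 3.4, 1.8]
opening: 0.0181
```

```bash
python3 -c "
from h import *
show()"
```

```text
t 7.03 tip(loc) [99.6 -1.  65.1]  F(loc) [ 8.9 -1.3  1.8] open 18.1 tool x in cradle [ 1.     0.001 -1.   ] q6 -1.20
```

Call:
{"api": "apply_moves", "payload": {
  "deltas": [
    [15, [-1, 0, 0], 0],
    [15, [0, 0, 0], 0]
  ]
}}

```text
t: 7.28
tool_pos: [0.4035, 0.0999, 0.241]
orientation: [-0.387, -3.112, -0.0]
force: [-6.3, 1.7, 0.1]
opening: 0.0183
```

```bash
python3 -c "
from h import *
show()"
```

```text
t 7.28 tip(loc) [98.6 -1.  65. ]  F(loc) [ 6.6 -0.   0.1] open 18.3 tool x in cradle [ 1.     0.001 -1.   ] q6 -1.21
```

Call:
{"api": "apply_moves", "payload": {
  "deltas": [
    [15, [-1, 0.2, 0], 0],
    [15, [0, 0, 0], 0]
  ]
}}

```text
t: 7.52
tool_pos: [0.4046, 0.0998, 0.241]
orientation: [-0.387, -3.113, 0.0]
force: [-7.2, 0.6, 0.6]
opening: 0.018
```

```bash
python3 -c "
from h import *
show()"
```

```text
t 7.53 tip(loc) [97.4 -1.1 65. ]  F(loc) [7.2 1.2 0.6] open 18.0 tool x in cradle [ 1.     0.001 -1.   ] q6 -1.21
```

Call:
{"api": "apply_moves", "payload": {
  "deltas": [
    [15, [-1, 0, 0], 0],
    [15, [-1, 0, 0], 0],
    [15, [0, 0, 0], 0]
  ]
}}

```text
t: 7.9
tool_pos: [0.4067, 0.0992, 0.2412]
orientation: [-0.388, -3.113, 0.0]
force: [-6.4, 0.8, 0.4]
opening: 0.0183
```

Call:
{"api": "apply_moves", "payload": {
  "deltas": [
    [15, [-1, 0, 0], 0],
    [15, [0, 0, 0], 0]
  ]
}}

```text
t: 8.15
tool_pos: [0.4078, 0.099, 0.2412]
orientation: [-0.388, -3.113, 0.0]
force: [-5.9, 0.5, -0.0]
opening: 0.0184
```

```bash
python3 -c "
from h import *
show()"
```

```text
t 8.15 tip(loc) [94.  -1.1 65.2]  F(loc) [ 5.9  1.  -0. ] open 18.4 tool x in cradle [ 1.     0.001 -1.   ] q6 -1.21
```

Call:
{"api": "apply_moves", "payload": {
  "deltas": [
    [15, [-1, 0, 0.4], 0],
    [15, [0, 0, 0], 0]
  ]
}}

```text
t: 8.4
tool_pos: [0.4088, 0.0988, 0.2409]
orientation: [-0.388, -3.114, -0.0]
force: [-5.3, 1.3, 1.3]
opening: 0.0182
```

Call:
{"api": "apply_moves", "payload": {
  "deltas": [
    [15, [-0.8, 0, 0.2], 0],
    [15, [0, 0, 0], 0]
  ]
}}

```text
t: 8.65
tool_pos: [0.4096, 0.0985, 0.2407]
orientation: [-0.388, -3.114, 0.0]
force: [-4.7, 0.4, -0.7]
opening: 0.0183
```

Call:
{"api": "apply_moves", "payload": {
  "deltas": [
    [15, [-0.8, 0, 0], 0],
    [15, [0, 0, 0], 0]
  ]
}}

```text
t: 8.9
tool_pos: [0.4104, 0.0983, 0.2407]
orientation: [-0.388, -3.114, 0.0]
force: [-5.2, 0.3, -1.3]
opening: 0.0183
```

```bash
python3 -c "
from h import *
show()"
```

```text
t 8.90 tip(loc) [91.3 -1.1 64.7]  F(loc) [ 5.1  1.  -1.3] open 18.3 tool x in cradle [ 1.     0.001 -1.   ] q6 -1.21
```

Call:
{"api": "apply_moves", "payload": {
  "deltas": [
    [15, [-0.8, 0, 0.1], 0],
    [15, [0, 0, 0], 0]
  ]
}}

```text
t: 9.15
tool_pos: [0.4112, 0.0981, 0.2406]
orientation: [-0.388, -3.114, 0.0]
force: [-4.7, -0.3, 0.8]
opening: 0.0181
```

Call:
{"api": "apply_moves", "payload": {
  "deltas": [
    [15, [-0.8, 0, 0.1], 0],
    [15, [0, 0, 0], 0]
  ]
}}

```text
t: 9.4
tool_pos: [0.412, 0.0979, 0.2406]
orientation: [-0.388, -3.114, 0.0]
force: [-4.1, 0.1, -0.5]
opening: 0.0183
```

Call:
{"api": "apply_moves", "payload": {
  "deltas": [
    [15, [-0.8, 0, 0], 0],
    [15, [0, 0, 0], 0]
  ]
}}

```text
t: 9.65
tool_pos: [0.4128, 0.0977, 0.2406]
orientation: [-0.388, -3.114, 0.0]
force: [-4.7, -0.6, 0.2]
opening: 0.0181
```

Call:
{"api": "apply_moves", "payload": {
  "deltas": [
    [15, [-0.8, 0, 0], 0],
    [15, [0, 0, 0], 0]
  ]
}}

```text
t: 9.9
tool_pos: [0.4136, 0.0975, 0.2406]
orientation: [-0.388, -3.114, 0.0]
force: [-4.9, 0.5, 0.5]
opening: 0.0183
```

Call:
{"api": "apply_moves", "payload": {
  "deltas": [
    [15, [-0.8, 0, 0], 0],
    [15, [0, 0, 0], 0]
  ]
}}

```text
t: 10.15
tool_pos: [0.4144, 0.0973, 0.2406]
orientation: [-0.388, -3.114, 0.0]
force: [-5.0, -0.3, 1.0]
opening: 0.0181
```

Call:
{"api": "apply_moves", "payload": {
  "deltas": [
    [15, [-0.8, 0, 0], 0],
    [15, [0, 0, 0], 0]
  ]
}}

```text
t: 10.4
tool_pos: [0.4152, 0.0971, 0.2406]
orientation: [-0.388, -3.114, 0.0]
force: [-5.3, 0.1, 0.5]
opening: 0.018
```

```bash
python3 -c "
from h import *
show()"
```

```text
t 10.40 tip(loc) [86.2 -1.  64.6]  F(loc) [5.1 1.2 0.5] open 18.0 tool x in cradle [ 1.     0.001 -1.   ] q6 -1.21
```

Call:
{"api": "apply_moves", "payload": {
  "deltas": [
    [15, [-0.8, 0, 0], 0],
    [15, [0, 0, 0], 0]
  ]
}}

```text
t: 10.65
tool_pos: [0.4159, 0.0969, 0.2406]
orientation: [-0.388, -3.114, 0.0]
force: [-5.4, 0.9, -0.0]
opening: 0.0182
```

Call:
{"api": "apply_moves", "payload": {
  "deltas": [
    [15, [-0.8, 0, 0], 0],
    [15, [0, 0, 0], 0]
  ]
}}

```text
t: 10.9
tool_pos: [0.4166, 0.0968, 0.2406]
orientation: [-0.388, -3.114, 0.0]
force: [-6.2, -0.0, 1.3]
opening: 0.018
```

Call:
{"api": "apply_moves", "payload": {
  "deltas": [
    [15, [-0.8, 0, 0], 0],
    [15, [0, 0, 0], 0]
  ]
}}

```text
t: 11.15
tool_pos: [0.4169, 0.0967, 0.2404]
orientation: [-0.387, -3.112, 0.0]
force: [-10.0, 1.3, 3.1]
opening: 0.0181
```

Call:
{"api": "apply_moves", "payload": {
  "deltas": [
    [15, [-0.5, 0, 0], 0],
    [15, [0, 0, 0], 0]
  ]
}}

```text
t: 11.4
tool_pos: [0.4171, 0.0966, 0.2402]
orientation: [-0.387, -3.111, 0.0]
force: [-10.5, 2.0, 3.9]
opening: 0.0181
```

```bash
python3 - <<'E'
from h import *
show()
a=viewer.read_camera("wrist"); b=viewer.read_camera("scene"); 
a=a[140:340,140:420]; b=b[165:265,255:365]
o=np.hstack([cv2.resize(a,(440,314),interpolation=cv2.INTER_CUBIC),cv2.resize(b,(346,314),interpolation=cv2.INTER_CUBIC)])
cv2.imwrite("pics/c4.png",cv2.convertScaleAbs(o,alpha=1.8,beta=15))
E
```

```text
t 11.40 tip(loc) [84.8 -1.  64.2]  F(loc) [10.7  0.7  3.9] open 18.1 tool x in cradle [ 1.     0.001 -1.   ] q6 -1.22
```

View pics/c4.png

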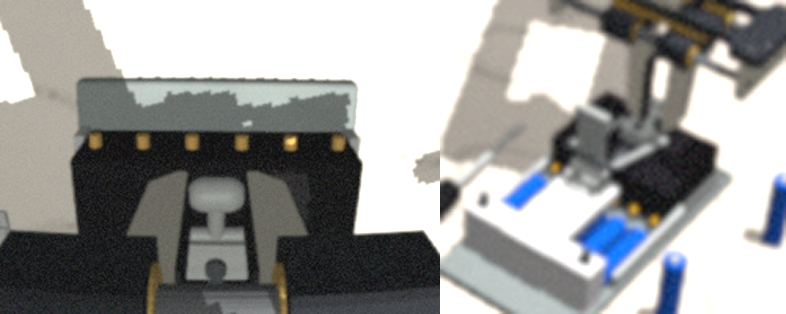

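The bar has run up under the keeper lip at about (217,230), and the force has stepped from 5 to 10.7 N. One more small nudge should confirm it, staying under the 12 N head preload.

Call:
{"api": "apply_moves", "payload": {
  "deltas": [
    [15, [-0.5, 0, -0.3], 0],
    [15, [0, 0, 0], 0]
  ]
}}

```text
t: 11.75
tool_pos: [0.4173, 0.0966, 0.2403]
orientation: [-0.387, -3.11, 0.0]
force: [-12.4, 2.6, 3.3]
opening: 0.0179
```

```bash
python3 -c "
from h import *
show()"
```

```text
t 11.75 tip(loc) [84.7 -1.  64.3]  F(loc) [12.7  0.6  3.3] open 17.9 tool x in cradle [ 1.     0.001 -1.   ] q6 -1.22
```

Call:
{"api": "apply_moves", "payload": {
  "deltas": [
    [15, [1.5, 0, 0], 0],
    [20, [0, 0, 0], 0],
    [30, [0, 0, 0], 0],
    [40, [0, 0, 0], 0],
    [40, [0, 0, 0], 0]
  ]
}}

```text
t: 12.38
tool_pos: [0.4183, 0.0965, 0.2423]
orientation: [0.388, 3.117, 0.0]
force: [-0.0, 0.5, 0.9]
opening: 0.0393
```

Call:
{"api": "apply_moves", "payload": {
  "deltas": [
    [40, [0, 0, -15], 0],
    [40, [0, 0, -25], 0],
    [40, [0, 0, -30], 0],
    [40, [0, 0, -30], 0],
    [40, [0, 0, -30], 0]
  ]
}}

```text
t: 13.0
tool_pos: [0.4179, 0.0965, 0.3743]
orientation: [0.388, 3.116, 0.0]
force: [-0.2, -0.2, -0.4]
opening: 0.0399
```

Call:
{"api": "apply_moves", "payload": {
  "deltas": [
    [0, [0, 0, -10], 0],
    [0, [0, 0, 0], 0],
    [0, [0, 0, 0], 0]
  ]
}}

```text
t: 13.38
tool_pos: [0.4176, 0.0964, 0.3806]
orientation: [-0.388, -3.116, 0.001]
force: [0.2, -0.3, 0.4]
opening: 0.0147
```

```bash
python3 - <<'E'
from h import *
show()
a=viewer.read_camera("wrist"); b=viewer.read_camera("scene"); c=viewer.read_camera("top")
W=viewer.get_calibration("wrist"); S=viewer.get_calibration("scene")
ws=(180,160,140,140); 
A=a[160:360,180:320]; B=b[180:260,270:350]; 
o=np.hstack([cv2.resize(A,(400,571),interpolation=cv2.INTER_CUBIC)[:400],cv2.resize(B,(400,400),interpolation=cv2.INTER_CUBIC)])
cv2.imwrite("pics/c5.png",cv2.convertScaleAbs(o,alpha=1.8,beta=15))
h=np.array([-8.6,-1.5,62])
for t in (0.9,1.2,1.5):
    e=h+62*np.array([-np.cos(t),0,np.sin(t)]); p=proj(S,wor(e)); print(t,"end in scene crop",np.round((np.array(p)-[270,180])*5,0), "wrist crop",np.round((np.array(proj(W,wor(e),True))-[180,160])*2.857))
print("hinge crop",np.round((np.array(proj(S,wor(h)))-[270,180])*5))
E
```

```text
t 13.38 tip(loc) [ 83.5  -1.  204.6]  F(loc) [-0.3  0.3  0.4] open 14.7 tool x in cradle [ 1.     0.001 -1.   ] q6 -1.22
0.9 end in scene crop [120. 162.] wrist crop [278. 522.]
1.2 end in scene crop [142. 128.] wrist crop [278. 503.]
1.5 end in scene crop [165. 102.] wrist crop [278. 467.]
hinge crop [161. 197.]
```

View pics/c5.png

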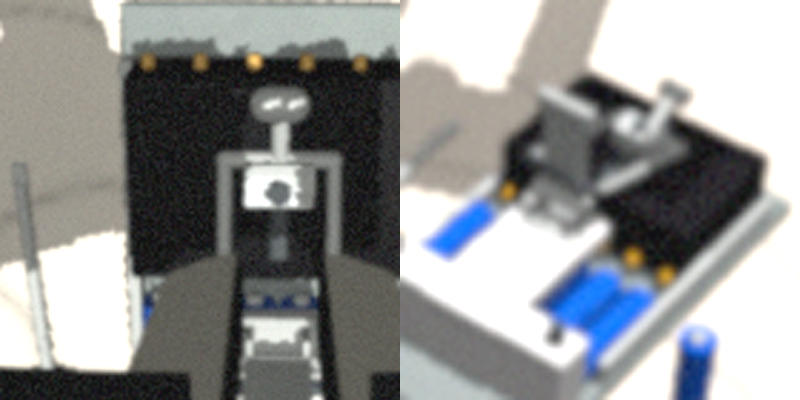

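The bar sits behind the keeper at (280,158), the keeper is at (278,188), and the lever stands at about 1.4–1.5 rad, with its end at (575,106). I'll bring the closed fingers in on its +x side.

Call:
{"api": "apply_moves", "payload": {
  "deltas": [
    [0, [-30, 0.8, 0], 0],
    [0, [-35, 0, 0], 0],
    [0, [-3, 0, 25], 0],
    [0, [0, 0, 25], 0],
    [0, [0, 0, 0], 0]
  ],
  "grip_force": 20
}}

```text
t: 14.15
tool_pos: [0.483, 0.0805, 0.329]
orientation: [-0.388, -3.112, 0.002]
force: [-0.5, 0.0, -0.4]
opening: 0.0004
```

```bash
python3 - <<'E'
from h import *
show()
hx=-7
for t in np.arange(1.5,-.01,-.1):
    r=np.interp(t,[0,1.0,1.5],[56,53,50]); print(round(t,1),"X %.1f  loc z %.1f"%(hx-r*np.cos(t)+4.5*np.sin(t)+7.5, 72+r*np.sin(t)+4.5*np.cos(t)))
E
```

```text
t 14.15 tip(loc) [ 16.8  -1.4 153. ]  F(loc) [ 0.5  0.1 -0.4] open 0.4 tool x in cradle [ 1.  0. -1.] q6 -1.26
1.5 X 1.5  loc z 122.2
1.4 X -3.7  loc z 122.6
1.3 X -8.9  loc z 122.5
1.2 X -14.1  loc z 121.9
1.1 X -19.3  loc z 120.7
1.0 X -24.3  loc z 119.0
0.9 X -29.1  loc z 116.5
0.8 X -33.6  loc z 113.6
0.7 X -37.8  loc z 110.2
0.6 X -41.7  loc z 106.3
0.5 X -45.2  loc z 102.1
0.4 X -48.2  loc z 97.5
0.3 X -50.8  loc z 92.6
0.2 X -52.9  loc z 87.4
0.1 X -54.5  loc z 82.0
-0.0 X -55.5  loc z 76.5
```

Call:
{"api": "apply_moves", "payload": {
  "deltas": [
    [0, [0, 0.3, 16], 0],
    [0, [0, 0, 15], 0],
    [0, [-6, 0, 0], 0],
    [0, [-4, 0, 0], 0],
    [0, [0, 0, 0], 0]
  ]
}}

```text
t: 14.78
tool_pos: [0.4945, 0.0783, 0.3017]
orientation: [0.388, 3.116, 0.0]
force: [-0.6, 0.6, 0.7]
opening: 0.0004
```

Call:
{"api": "apply_moves", "payload": {
  "deltas": [
    [0, [-5, 0, 0], 0],
    [0, [-5, 0, 0], 0],
    [0, [0, 0, 0], 0]
  ]
}}

```text
t: 15.15
tool_pos: [0.5036, 0.076, 0.301]
orientation: [-0.388, -3.117, -0.0]
force: [-3.7, 0.9, 2.9]
opening: 0.0001
```

```bash
python3 -c "
from h import *
show()"
```

```text
t 15.15 tip(loc) [ -5.1  -2.5 125. ]  F(loc) [3.8 0.  2.9] open 0.1 tool x in cradle [ 1.     0.001 -1.   ] q6 -1.27
```

Call:
{"api": "apply_moves", "payload": {
  "deltas": [
    [0, [-2, -0.5, 2], 0],
    [0, [-4, 0, 2], 0],
    [0, [-4, 0, 1], 0],
    [0, [0, 0, 0], 0]
  ]
}}

```text
t: 15.65
tool_pos: [0.5134, 0.0731, 0.2966]
orientation: [0.388, 3.117, 0.0]
force: [-3.3, 0.6, 4.8]
opening: 0.0004
```

```bash
python3 -c "
from h import *
show()"
```

```text
t 15.65 tip(loc) [-15.6  -2.1 120.6]  F(loc) [3.4 0.2 4.8] open 0.4 tool x in cradle [ 1.     0.001 -1.   ] q6 -1.28
```

```bash
python3 - <<'E'
from h import *
b=viewer.read_camera("scene"); S=viewer.get_calibration("scene")
B=cv2.resize(b[170:260,265:355],(600,600),interpolation=cv2.INTER_CUBIC)
B=cv2.convertScaleAbs(B,alpha=1.8,beta=15)
k=600/90
def P(l): p=(np.array(proj(S,wor(l)))-[265,170]+.5)*k; return tuple(int(v) for v in p)
for hx,col in ((-7,(0,0,255)),(0,(0,255,0))):
    h=np.array([hx,-1.8,62])
    for t in (.9,1.2):
        cv2.line(B,P(h+[0,15,0]),P(h+[-62*np.cos(t),15,62*np.sin(t)]),col,1)
        cv2.line(B,P(h+[0,-15,0]),P(h+[-62*np.cos(t),-15,62*np.sin(t)]),col,1)
cv2.imwrite("pics/c6.png",B)
E
```

```text
(no output)
```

View pics/c6.png

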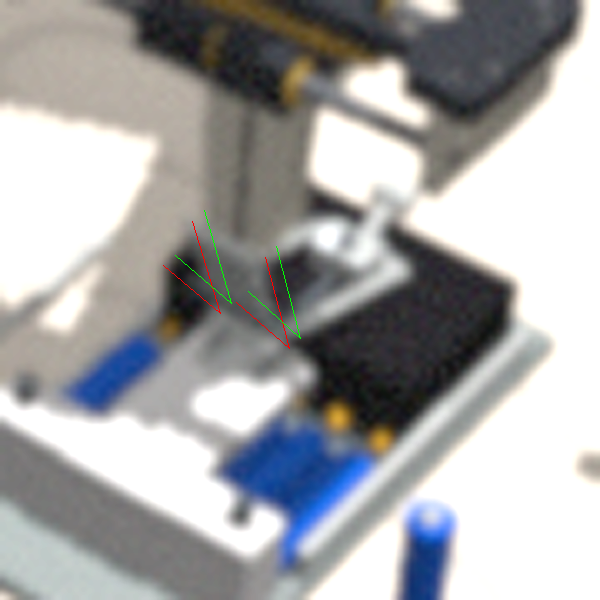

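The lever's end, at about (235,250), is against the fingers at (240,230). That matches t ≈ 1.1 with the hinge where I estimated it. The bead is at (385,200) and the loop is still hooked. I'll follow the arc down.

Call:
{"api": "apply_moves", "payload": {
  "deltas": [
    [0, [-4, 0, 1.2], 0],
    [0, [-4, 0, 1.3], 0],
    [0, [-4.8, 0, 2.5], 0],
    [0, [-4.5, 0, 2.9], 0],
    [0, [0, 0, 0], 0]
  ]
}}

```text
t: 16.32
tool_pos: [0.5298, 0.0689, 0.2879]
orientation: [-0.388, -3.117, -0.0]
force: [-3.3, 1.5, 1.6]
opening: 0.0003
```

```bash
python3 -c "
from h import *
show()"
```

```text
t 16.32 tip(loc) [-32.3  -2.  111.9]  F(loc) [ 3.5 -0.6  1.6] open 0.3 tool x in cradle [ 1.     0.001 -1.   ] q6 -1.29
```

Call:
{"api": "apply_moves", "payload": {
  "deltas": [
    [0, [-4.2, 0, 3.4], 0],
    [0, [-3.9, 0, 3.9], 0],
    [0, [0, 0, 0], 0]
  ]
}}

```text
t: 16.7
tool_pos: [0.5375, 0.0668, 0.2803]
orientation: [-0.388, -3.117, 0.0]
force: [-2.0, 1.1, 1.6]
opening: 0.0008
```

```bash
python3 -c "
from h import *
show()"
```

```text
t 16.70 tip(loc) [-40.2  -1.9 104.3]  F(loc) [ 2.2 -0.6  1.6] open 0.8 tool x in cradle [ 1.     0.001 -1.   ] q6 -1.29
```

Call:
{"api": "apply_moves", "payload": {
  "deltas": [
    [0, [-3.5, 0, 4.2], 0],
    [0, [-3, 0, 4.6], 0],
    [0, [0, 0, 0], 0]
  ]
}}

```text
t: 17.08
tool_pos: [0.5441, 0.0651, 0.2718]
orientation: [0.388, 3.117, -0.0]
force: [-1.1, 0.4, 1.3]
opening: 0.0002
```

```bash
python3 -c "
from h import *
show()"
```

```text
t 17.07 tip(loc) [-47.3  -1.9  95.8]  F(loc) [ 1.1 -0.1  1.3] open 0.2 tool x in cradle [ 1.     0.001 -1.   ] q6 -1.30
```

The closing force is lower than a hooked loop should give, so I'll check the hook before pressing on.

```bash
python3 - <<'E'
from h import *
ims={n:viewer.read_camera(n) for n in ("wrist","scene","top")}
for n,i in ims.items(): cv2.imwrite(f"pics/raw7_{n}.png",i)
W=viewer.get_calibration("wrist");S=viewer.get_calibration("scene");T=viewer.get_calibration("top")
for nm,l in (("bead if hooked",[82,-1.8,67]),("keeper top",[60,-1.8,62])):
    print(nm,np.round(proj(W,wor(l),True)),np.round(proj(S,wor(l)),1),np.round(proj(T,wor(l)),1))
w=cv2.resize(ims["wrist"][120:320,170:300],(390,600),interpolation=cv2.INTER_CUBIC)
s=cv2.resize(ims["scene"][170:250,275:365],(400,355),interpolation=cv2.INTER_CUBIC)
t=cv2.resize(ims["top"][225:280,205:290],(400,245),interpolation=cv2.INTER_CUBIC)
o=np.hstack([w,np.vstack([s,t[:245]])]); cv2.imwrite("pics/c7.png",cv2.convertScaleAbs(o,alpha=1.8,beta=15)); print(o.shape)
E
```

```text
bead if hooked [276.  33.] [323.2 199. ] [234.6 260.9]
keeper top [276.  71.] [318.2 205. ] [238.  252.3]
(600, 790, 3)
```

View pics/c7.png

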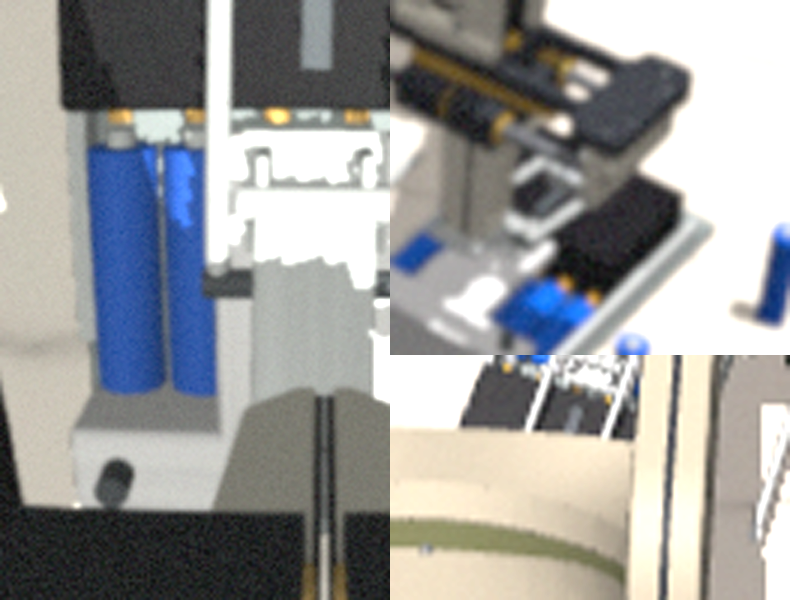

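```bash
python3 - <<'E'
from h import *
W=viewer.get_calibration("wrist")
p=np.array([-22,17.2,68])
for e in (-11,0,10,20,30):
    d=np.array([np.cos(np.radians(e)),0,np.sin(np.radians(e))])
    print(e,[np.round(proj(W,wor(p+d*s),True)).tolist() for s in (0,20,40,60,80)])
for X in ([115,60,10],[105,60,50],[30,60,50]): print(X,np.round(proj(W,wor(X),True)))
im=cv2.imread("pics/raw7_wrist.png")
for r in (5,20,40,60,80,100,120,140,160,180,200): # bright rod columns left of centre
    g=im[r].astype(int).sum(1); print(r,[int(c) for c in np.where(g[225:330]>380)[0]+225][:60])
E
```

```text
-11 [[244.0, 210.0], [244.0, 176.0], [244.0, 143.0], [244.0, 110.0], [245.0, 79.0]]
0 [[244.0, 210.0], [243.0, 177.0], [243.0, 143.0], [242.0, 108.0], [242.0, 73.0]]
10 [[244.0, 210.0], [243.0, 179.0], [242.0, 145.0], [240.0, 109.0], [239.0, 73.0]]
20 [[244.0, 210.0], [242.0, 181.0], [240.0, 150.0], [238.0, 114.0], [236.0, 76.0]]
30 [[244.0, 210.0], [242.0, 185.0], [239.0, 157.0], [236.0, 124.0], [233.0, 86.0]]
[115, 60, 10] [195.  14.]
[105, 60, 50] [179.  12.]
[30, 60, 50] [179. 124.]
5 [225, 226, 227, 228, 229, 230, 231, 232, 233, 234, 235, 236, 237, 238, 239, 240, 241, 242, 243, 244, 245, 246, 247, 248, 249, 250, 251, 252, 253, 254, 255, 256, 257, 258, 259, 260, 261, 262, 263, 264, 265, 266, 267, 268, 269, 270, 271, 272, 273, 274, 275, 276, 277, 278, 279, 280, 281, 282, 283, 284]
20 [308]
40 [262, 263, 264, 265, 266, 267, 268, 269, 270, 271, 272, 273, 274, 275, 276, 277, 278, 279, 280, 281, 282, 283, 284, 285, 286, 287, 288, 289, 290, 291]
60 [275, 276, 277, 278]
80 [241, 242, 243, 244, 245, 246, 247, 248, 249, 250, 251, 252, 255, 256, 257, 258, 259, 260, 261, 262, 263, 264, 265,
[... 370 characters left out ...]
 285, 286, 287, 288, 289, 290, 291, 292, 293, 294, 295, 306, 307, 308, 309, 310]
120 [241, 242, 243, 244, 245, 306, 307, 308, 309, 310]
140 [240, 241, 242, 243, 244, 245, 305, 306, 307, 308, 309, 310]
160 [240, 241, 242, 243, 244, 245, 305, 306, 307, 308, 309, 310, 314, 315, 316, 317]
180 [240, 241, 242, 243, 244, 245, 256, 257, 258, 280, 281, 282, 291, 292, 293, 294, 305, 306, 307, 308, 309, 310]
200 [240, 241, 242, 243, 244, 245, 246, 247, 248, 249, 255, 256, 257, 258, 259, 260, 261, 262, 263, 264, 265, 266, 267, 268, 269, 270, 271, 272, 273, 274, 275, 276, 277, 278, 279, 280, 281, 282, 283, 284, 285, 286, 287, 288, 289, 290, 291, 292, 293, 294, 300, 301, 302, 305, 306, 307, 308, 309, 310]
```

```bash
python3 - <<'E'
from h import *
W=viewer.get_calibration("wrist")
im=cv2.imread("pics/raw7_wrist.png").astype(int).sum(2)
for c in (200,230,250,277): print("col",c,"rows 0..165 step3",im[0:166:3,c].tolist())
for r in (20,30,33,36,39,42,45,48,76,80,84,88,92): print(r,im[r,236:318:3].tolist())
print("deck bridge-side edge x:",[loc(onplane(W,195,r,.05,True)).round(1).tolist() for r in (150,153,156)])
w1=cv2.imread("pics/w1.png").astype(int).sum(2); print("w1 col 205 rows 255-300",w1[255:300,205].tolist(), w1[255:300,272].tolist())
E
```

```text
col 200 rows 0..165 step3 [570, 573, 575, 573, 530, 361, 353, 358, 361, 354, 356, 349, 214, 72, 76, 75, 88, 93, 84, 84, 86, 75, 83, 81, 84, 84, 83, 73, 76, 79, 80, 76, 85, 81, 87, 81, 83, 72, 81, 78, 82, 85, 85, 67, 48, 39, 42, 40, 30, 25, 32, 37, 50, 133, 126, 137]
col 230 rows 0..165 step3 [570, 575, 577, 564, 352, 366, 363, 360, 362, 352, 362, 338, 237, 90, 86, 81, 101, 81, 94, 89, 83, 86, 82, 91, 82, 85, 83, 72, 86, 87, 88, 82, 85, 98, 84, 77, 92, 88, 84, 83, 72, 72, 84, 84, 85, 69, 79, 80, 79, 83, 83, 85, 133, 320, 247, 234]
col 250 rows 0..165 step3 [577, 574, 576, 544, 368, 373, 366, 360, 356, 362, 367, 371, 185, 91, 92, 89, 84, 93, 94, 84, 88, 84, 84, 89, 92, 219, 484, 463, 271, 88, 84, 93, 75, 84, 83, 89, 93, 93, 86, 86, 90, 88, 87, 84, 97, 80, 91, 97, 82, 87, 84, 89, 232, 305, 205, 426]
col 277 rows 0..165 step3 [572, 577, 575, 541, 357, 361, 362, 366, 366, 361, 363, 424, 477, 532, 461, 400, 316, 249, 403, 401, 403, 403, 398, 400, 400, 392, 532, 540, 555, 248, 242, 247, 246, 382, 416, 228, 241, 239, 244, 237, 235, 234, 231, 235, 235, 227, 236, 235, 97, 92, 98, 91, 200, 307,
[... 1647 characters left out ...]
 565, 361, 92, 89, 364, 491, 352, 106, 104]
92 [98, 181, 452, 460, 182, 89, 204, 561, 568, 553, 554, 254, 244, 245, 248, 253, 570, 556, 573, 559, 343, 93, 61, 368, 493, 350, 98, 104]
deck bridge-side edge x: [[12.6, 50.2, 50.0], [10.7, 50.3, 50.0], [8.7, 50.4, 50.0]]
w1 col 205 rows 255-300 [16, 13, 28, 43, 36, 43, 10, 32, 40, 48, 28, 41, 56, 33, 29, 44, 44, 34, 33, 64, 101, 107, 120, 153, 250, 320, 305, 224, 141, 150, 189, 203, 199, 200, 193, 188, 177, 188, 196, 200, 194, 188, 190, 192, 190] [34, 30, 58, 24, 17, 50, 29, 36, 48, 46, 48, 47, 41, 35, 36, 30, 45, 33, 36, 48, 47, 132, 229, 249, 202, 131, 109, 101, 74, 77, 106, 171, 182, 182, 178, 188, 188, 188, 192, 190, 183, 180, 187, 188, 182]
```

```bash
python3 - <<'E'
from h import *
W=viewer.get_calibration("wrist"); W1=np.load("w1.npy",allow_pickle=True).item()
f=lambda c,u,v,z: loc(onplane(c,u,v,z,True))[0].round(1)
im=cv2.imread("pics/raw7_wrist.png").astype(int).sum(2); w1=cv2.imread("pics/w1.png").astype(int).sum(2)
print(im[8:16,240].tolist(), im[30:44,240].tolist(), im[146:160,215].tolist())
print(w1[178:186,235].tolist(), w1[196:208,236].tolist(), w1[268:290,205].tolist())
print("now: plate end",f(W,240,11,.01),"head rear",f(W,240,36.5,.05),"| before: plate",f(W1,235,182.4,.01),"head",f(W1,236,201.6,.05))
print("front edge now",f(W,215,155,.05),"before",f(W1,205,275,.05))
E
```

```text
[572, 562, 518, 404, 368, 364, 364, 365] [356, 358, 362, 366, 358, 318, 217, 102, 84, 87, 98, 85, 93, 100] [76, 64, 87, 80, 81, 91, 85, 78, 76, 75, 163, 290, 331, 343]
[245, 230, 194, 140, 108, 127, 141, 155] [161, 184, 183, 156, 129, 70, 22, 2, 14, 12, 0, 6] [33, 29, 44, 44, 34, 33, 64, 101, 107, 120, 153, 250, 320, 305, 224, 141, 150, 189, 203, 199, 200, 193]
now: plate end 115.2 head rear 84.5 | before: plate 115.2 head 103.7
front edge now 9.0 before 18.9
```

The checks agree that the loop is hooked: the keeper overlaps the bar, the rods slope down, and the head's front edge has moved about 10 mm toward the cells. The force also fits a line of pull nearing centre. I'll press on to the stop.

Call:
{"api": "apply_moves", "payload": {
  "deltas": [
    [0, [-2.6, 0, 4.9], 0],
    [0, [-2.1, 0, 5.2], 0],
    [0, [-1.6, 0, 5], 0],
    [0, [0, 0, 0], 0]
  ]
}}

```text
t: 17.73
tool_pos: [0.5502, 0.0636, 0.2561]
orientation: [-0.388, -3.117, 0.0]
force: [-0.0, -0.6, 0.5]
opening: 0.0003
```

```bash
python3 -c "
from h import *
show()"
```

```text
t 17.73 tip(loc) [-53.4  -1.8  80.1]  F(loc) [-0.1  0.6  0.5] open 0.3 tool x in cradle [ 1.  0. -1.] q6 -1.30
```

Call:
{"api": "apply_moves", "payload": {
  "deltas": [
    [0, [-0.5, 0, 1.5], 0],
    [0, [0, 0, 1.5], 0],
    [0, [0, 0, 0], 0]
  ]
}}

```text
t: 18.1
tool_pos: [0.5506, 0.0635, 0.2538]
orientation: [0.388, 3.117, -0.0]
force: [0.8, 0.5, 0.1]
opening: 0.0003
```

Call:
{"api": "apply_moves", "payload": {
  "deltas": [
    [0, [0, 0, 1], 0],
    [0, [0, 0, 0], 0]
  ]
}}

```text
t: 18.35
tool_pos: [0.5507, 0.0635, 0.2532]
orientation: [0.388, 3.117, 0.0]
force: [-1.3, -0.7, 4.6]
opening: 0.0006
```

```bash
python3 -c "
from h import *
show()"
```

```text
t 18.35 tip(loc) [-54.1  -2.   77.2]  F(loc) [1.1 1.  4.6] open 0.6 tool x in cradle [ 1.     0.001 -1.   ] q6 -1.30
```

Call:
{"api": "apply_moves", "payload": {
  "deltas": [
    [0, [0, 0, 1], 0],
    [0, [0, 0, 0], 0]
  ]
}}

```text
t: 18.6
tool_pos: [0.5508, 0.0636, 0.2529]
orientation: [0.388, 3.117, -0.0]
force: [-5.4, -0.1, 10.8]
opening: 0.0004
```

Call:
{"api": "apply_moves", "payload": {
  "deltas": [
    [0, [0, 0, 0.6], 0],
    [0, [0, 0, 0], 0]
  ]
}}

```text
t: 18.85
tool_pos: [0.5508, 0.0636, 0.2528]
orientation: [0.388, 3.117, -0.0]
force: [-7.3, -1.0, 13.4]
opening: 0.0005
```

```bash
python3 -c "
from h import *
show()"
```

```text
t 18.85 tip(loc) [-54.2  -2.   76.8]  F(loc) [ 6.8  2.8 13.4] open 0.5 tool x in cradle [ 1.     0.001 -1.   ] q6 -1.30
```

Call:
{"api": "apply_moves", "payload": {
  "deltas": [
    [0, [0, 0, -2], 0],
    [0, [0, 0, -5], 0],
    [0, [0, 0, -30], 0],
    [0, [0, 0, -40], 0],
    [0, [0, 0, -40], 0]
  ]
}}

```text
t: 19.48
tool_pos: [0.5504, 0.0635, 0.3691]
orientation: [-0.388, -3.117, 0.0]
force: [0.3, -0.3, 1.0]
opening: 0.0004
```

Call:
{"api": "apply_moves", "payload": {
  "deltas": [
    [0, [40, 0, -20], 0],
    [0, [40, 0, 0], 0],
    [0, [0, 0, 0], 0],
    [0, [0, 0, 0], 0]
  ]
}}

```text
t: 19.98
tool_pos: [0.4734, 0.0831, 0.3884]
orientation: [0.388, 3.117, 0.0]
force: [-0.1, 0.3, -0.3]
opening: 0.0007
```

```bash
python3 - <<'E'
from h import *
show()
for n in ("wrist","scene","top"): cv2.imwrite(f"pics/f_{n}.png",viewer.read_camera(n))
W=viewer.get_calibration("wrist"); im=cv2.imread("pics/f_wrist.png").astype(int).sum(2)
for nm,l in (("bead hooked",[77,-1.8,67]),("bar",[55,-1.8,53]),("keeper",[50,-1.8,62]),("lever end flat",[-70,-1.8,66.5]),("lever end .3rad",[-66.6,-1.8,84]),("head rear",[95,40,50]),("head front",[9,40,50]),("plate end",[115.5,40,10])):
    print(nm,np.round(proj(W,wor(l),True),1))
T=viewer.get_calibration("top"); S=viewer.get_calibration("scene")
for n,c in (("top",T),("scene",S)):
    print(n,[(t,np.round(proj(c,wor([-7-62*np.cos(t),-1.8,62+62*np.sin(t)+4]),),1).tolist()) for t in (0,.1,.2,.4)], np.round(proj(c,wor([77,-1.8,67])),1))
g=cv2.imread("pics/f_scene.png").astype(int).sum(2)
u,v=proj(S,wor([-69,-1.8,66])); u,v=int(u),int(v); print(u,v); print(g[v-8:v+9,u-12:u+13:2])
E
```

```text
t 19.98 tip(loc) [ 25.6  -2.  212.4]  F(loc) [ 0.1 -0.3 -0.3] open 0.7 tool x in cradle [ 1.     0.001 -1.   ] q6 -1.26
bead hooked [276.7 146.9]
bar [276.8 167.7]
keeper [276.7 174.4]
lever end flat [276.8 286.6]
lever end .3rad [276.8 292.3]
head rear [234.1 127.5]
head front [236.4 211.5]
plate end [238.6 107.7]
top [(0, [255.9, 201.5]), (0.1, [255.7, 201.0]), (0.2, [255.4, 200.6]), (0.4, [254.6, 200.7])] [235.4 258.8]
scene [(0, [287.4, 232.0]), (0.1, [287.6, 229.9]), (0.2, [288.0, 227.8]), (0.4, [289.2, 223.1])] [322.1 200. ]
287 231
[[251 236 197 144 105 109 120 231 352 390 388 387 389]
 [245 229 173 119 120 114 170 306 384 392 386 386 385]
 [239 204 143 110 137 163 250 364 393 389 385 386 375]
 [227 201 141 121 209 256 328 390 391 389 386 384 338]
 [233 201 172 183 298 342 370 395 391 385 385 371 295]
 [263 221 197 237 364 383 393 394 382 387 384 346 280]
 [332 254 204 251 369 389 393 391 380 386 372 305 332]
 [406 313 233 239 324 376 395 400 392 385 346 294 394]
 [453 389 299 259 262 327 381 398 397 391 326 340 429]
 [463 442 380 290 240 263 342 390 401 388 332 409 454]
 [462 463 437 317 249 226 264 350 387 351 366 446 457]
 [466 464 452 348 271 240 223 280 340 328 409 454 454]
 [460 464 463 403 327 266 233 236 271 352 441 454 438]
 [450 465 466 448 402 323 266 235 252 393 457 451 398]
 [420 460 463 463 446 402 319 254 294 424 454 433 327]
 [357 436 461 464 464 451 390 303 362 441 448 388 241]
 [262 378 440 462 467 467 440 380 422 453 429 311 172]]
```

```bash
python3 - <<'E'
from h import *
W=viewer.get_calibration("wrist"); im=cv2.imread("pics/f_wrist.png").astype(int).sum(2)
for c in (234,252,277): print(c,im[100:232:2,c].tolist())
# bystanders: compare top images start/end away from arm
a=cv2.imread("pics/top0.png");b=cv2.imread("pics/f_top.png")
for n,(x,y,w,h) in dict(cell_a=(205,190,20,20),cell_b=(180,235,20,18),driver=(278,185,32,85),mouse=(120,225,40,50),tray=(85,155,70,50),meter=(390,165,80,80),probe=(405,250,25,58)).items():
    print(n,np.abs(a[y:y+h,x:x+w].astype(int)-b[y:y+h,x:x+w]).mean().round(1))
E
```

```text
234 [462, 467, 466, 447, 289, 301, 305, 302, 300, 298, 295, 295, 296, 293, 302, 303, 293, 284, 135, 36, 74, 69, 48, 56, 67, 66, 61, 56, 63, 56, 72, 57, 42, 65, 58, 54, 45, 62, 50, 13, 12, 12, 24, 28, 18, 18, 6, 0, 7, 35, 27, 15, 38, 29, 32, 26, 100, 192, 136, 91, 105, 118, 113, 108, 118, 97]
252 [466, 465, 463, 426, 283, 309, 311, 298, 301, 302, 298, 308, 305, 304, 296, 291, 292, 286, 148, 35, 79, 71, 84, 69, 74, 63, 68, 64, 75, 67, 46, 66, 57, 68, 61, 68, 42, 62, 38, 13, 35, 36, 39, 34, 15, 39, 12, 27, 11, 35, 14, 29, 20, 32, 38, 14, 64, 188, 136, 98, 107, 105, 102, 119, 108, 122]
277 [469, 465, 466, 427, 287, 306, 311, 306, 311, 308, 302, 312, 306, 308, 311, 311, 308, 276, 147, 16, 70, 79, 222, 331, 377, 424, 379, 319, 260, 295, 302, 303, 301, 293, 295, 406, 432, 334, 178, 175, 178, 260, 245, 98, 94, 70, 91, 94, 90, 108, 155, 162, 153, 82, 52, 66, 69, 125, 170, 355, 389, 392, 400, 282, 197, 230]
cell_a 64.6
cell_b 14.1
driver 30.6
mouse 45.2
tray 28.3
meter 13.6
probe 15.2
```

Call:
{"api": "apply_moves", "payload": {
  "deltas": [
    [40, [30, -30, -30], 0],
    [40, [30, -40, -20], 0],
    [40, [20, -45, 0], 0],
    [40, [20, -45, 0], 0],
    [40, [20, -45, 0], 0]
  ]
}}

```text
t: 20.75
tool_pos: [0.3057, -0.0873, 0.4385]
orientation: [0.387, 3.117, -0.001]
force: [0.5, -0.9, 0.6]
opening: 0.0394
```

Call:
{"api": "apply_moves", "payload": {
  "deltas": [
    [40, [20, -45, 0], 0],
    [40, [20, -45, 0], 0],
    [40, [0, 0, 0], 0],
    [40, [0, 0, 0], 0]
  ]
}}

```text
t: 21.25
tool_pos: [0.2459, -0.1638, 0.4384]
orientation: [0.391, 3.117, 0.001]
force: [0.1, -0.1, 0.3]
opening: 0.04
```

```bash
python3 - <<'E'
from h import *
show(); S=viewer.get_calibration("scene");T=viewer.get_calibration("top")
a=cv2.imread("pics/scene0.png");b=viewer.read_camera("scene");cv2.imwrite("pics/g_scene.png",b)
ta=cv2.imread("pics/top0.png");tb=viewer.read_camera("top");cv2.imwrite("pics/g_top.png",tb)
def blue(i): 
    h=cv2.cvtColor(i,cv2.COLOR_BGR2HSV); return cv2.inRange(h,(105,120,40),(130,255,255))
for n,i in (("s0",a),("s1",b),("t0",ta),("t1",tb)):
    k,l,st_,ce=cv2.connectedComponentsWithStats(blue(i)); print(n,[(np.round(ce[j],1).tolist(),int(st_[j,4])) for j in range(1,k) if st_[j,4]>25])
for n,(x,y,w,h) in dict(driver=(225,200,60,55),mouse=(395,228,42,42),tray=(395,283,90,60),meter=(80,180,90,50),probe=(160,155,30,35)).items():
    print(n,"scene diff",np.abs(a[y:y+h,x:x+w].astype(int)-b[y:y+h,x:x+w]).mean().round(1))
# head shift in scene: bead position
u,v=proj(S,wor([75,-1.8,67])); print("bead pred",u,v); g=b.astype(int).sum(2); print(g[int(v)-6:int(v)+7,int(u)-8:int(u)+9:2])
E
```

```text
t 21.25 tip(loc) [185.6 293.2 262.4]  F(loc) [-0.1  0.1  0.3] open 40.0 tool x in cradle [ 1.    -0.001 -1.   ] q6 -2.08
s0 [([282.0, 225.3], 65), ([362.2, 232.1], 88), ([309.1, 241.2], 218), ([327.8, 257.3], 102)]
s1 [([281.9, 225.2], 60), ([362.1, 232.0], 88), ([309.2, 240.8], 226), ([327.8, 257.4], 101)]
t0 [([105.9, 57.8], 1308), ([215.7, 201.0], 67), ([237.2, 213.7], 275), ([267.1, 223.8], 346), ([190.1, 244.7], 58)]
t1 [([105.9, 57.8], 1312), ([215.7, 200.9], 68), ([237.1, 213.6], 268), ([267.0, 223.9], 346), ([190.2, 244.7], 61)]
driver scene diff 1.7
mouse scene diff 1.8
tray scene diff 2.5
meter scene diff 1.1
probe scene diff 1.1
bead pred 321.69389410302614 200.4119972378416
[[454 452 451 449 452 452 449 448 449]
 [452 453 450 446 450 447 451 450 444]
 [456 455 451 433 429 439 449 451 449]
 [451 453 444 395 397 419 441 448 450]
 [430 454 432 341 366 401 432 452 451]
 [370 433 424 296 328 372 413 451 449]
 [255 372 410 290 274 327 390 451 451]
 [127 254 354 307 260 287 386 450 451]
 [ 73 127 252 317 290 317 416 454 451]
 [135  88 173 312 292 362 441 452 453]
 [257 163 206 308 226 335 425 452 454]
 [356 239 266 290 132 221 356 425 452]
 [384 251 316 281 104 105 228 357 426]]
```

```bash
python3 -c "
from plant import order; print(order.close_job())"
```

```text
the job is handed in; nothing more can be done
None
```

The draw latch is closed, and I handed the job in at about 21 s with the gripper open and clear of everything.

- **Hooking:** I pinched the loop's bead and lowered the bar to the deck at 66 mm bead height, about 15 mm past the keeper's estimated mid-point. Sliding it back took 5–9 N. It came up solid at 10–12.7 N, about 6–7 N of that on the keeper, so below the head's 12 N preload. Then I let go.
- **Closing:** I pressed the lever down its arc with closed fingers, using about 4–6 N most of the way and near 0 N past centre. It met a firm stop at 13–15 N, with its upper face 4.8 mm above the hinge axis (4 to 5 mm when flat).
- **After letting go:**
  - The lever's end matches the flat prediction to within a pixel in the scene view.
  - In the wrist view, part-way down and after letting go, the head's front edge stayed about 10 mm towards the cells. It was measured coarsely, but the head is held.
  - The standing cells are within 0.2 px of where they started. The screwdriver, mouse, tray, multimeter and probe show only noise-level change.

**Checks that disagreed:**
- **Closing force:** it was below the "about 10 N" in the task, so I paused part-way. The wrist picture showed the keeper overlapping the bar and the loop still low, so I carried on.
- **Head travel:** the rear edge suggested about 19 mm against 10 mm from the front edge. I put this down to picking up a different edge, because 19 mm is beyond the head's range.
- **Late checks:** I had used all 12 viewable pictures by then, so the checks after closing are numbers from the images, not pictures I looked at.

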